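# Lock the jewellery showcases at closing time

### The arm

A 6-joint arm with a two-finger parallel gripper is mounted at the origin on the work surface. World frame = base frame: x ahead of the robot, y to its left, z up, the work surface at z = 0. Lengths are in m, angles in rad, forces in N, time in s.
With the tool pointing down it reaches from about 0.35 to 0.8 m from the base axis. Payload 7.3 kg.
Tool frame: the origin (TCP) lies between the finger pads; the fingertips stand 25 mm ahead of it and the grasp point (between the pads) lies 6 mm ahead of it (r.tip_extent is the distance from the TCP to the fingertips, in m); z points along the fingers, y is the direction in which the jaws open and shut (so a half turn about z gives the same grasp; the last joint's range is limited). The gripper opens to 85 mm and grips with 20 to 120 N. Pads are 22 mm wide; open, the fingers measure 114 mm over their backs; the gripper's body (76 mm by 85 mm) begins 54 mm behind the grasp point. The pads swing forward as they close: fully open they stand 13 mm farther back than shut.
Start: joints at [1.155, 0.342, 1.524, -0, 1.275, -0.146], TCP at [0.14, 0.506, 0.232] pointing down, gripper open.
Joint ranges: [-2.53, 2.53], [-0.77, 2.02], [0.04, 2.7], [-1, 4.14], [0.28, 2.66], [-3.11, 3.11]. Speed limits (rad/s): [2.57, 2.57, 3.14, 3.14, 3.14, 3.14].

### API

Orientations are given as a unit quaternion [x, y, z, w].
In Python, from workcell import r, command_gripper, optics gives the robot as it stands. The module is installed in compiled form; this text tells all that it offers. Calls block until the motion is done:
- r.reach(position, orientation): joint-space move of the TCP to a pose.
- r.move_straight(position, orientation=None, speed=0.15, max_force=None): straight line of the TCP; orientation=None keeps the orientation; speed is the mean speed in m/s. With max_force (N) it stops when the force on the tool has changed by that much, and returns True; else False.
- r.movej(angles): joint-space move.
- command_gripper(opening, force=None): finger opening in m; force is the grip in N (None keeps the last); returns when the fingers have stopped.
- r.hold(seconds).
- r.solve_ik(position, orientation): joint angles nearest the present ones, or None.
- r.read_state(): the state.
- optics.get_image(name): name is "scene" or "top" or "wrist"; returns (picture, depth): 384x512x3 uint8, red, green, blue; 384x512 float32, m along the optical axis (not along the pixel's ray), 0 where there is no reading.
- optics.camera_model(name): a dict with "K" (3x3 intrinsics, pixels), "R" (3x3) and "t" (3): a world point X has camera coordinates R X + t; the wrist camera has in their place "tool_from_camera" (4x4, takes a point from camera to tool coordinates, whose origin is the TCP and whose axes are the flange's). Camera axes: x right, y down, z forward; pixel columns grow to the right and rows downward; lengths in m; the calibration is good to about 2 mm. A picture is of the moment at which its call begins: read the wrist's pose just before it. camera_model takes no time and is no camera call.
A pose or a line that the arm cannot do raises r.PlanningError and nothing moves.
- r.finish_job(): hands the job in, once; it reports no verdict.
The state is a dict: "time_s": time; "joint_positions": joint angles; "dq": joint speeds; "tau": joint torques, N m; "eef_pos": TCP position; "eef_rot": TCP orientation; "contact_force": force on the tool from outside, world axes, zero at the start; "torque": the same for the moment, N m; "grip_width": finger opening in m.
Only numpy, scipy, OpenCV 4.12 (cv2) and the standard library are available. Lean on these libraries where they do the work, as an engineer would, in place of code of your own. Each camera call takes 0.05 s, during which the arm holds its last target.

### The job

Closing time: lock the three small showcases on the counter by pushing each one's steel plunger lock fully home with a light fingertip touch from above, first the round case, then the long case, then the square case. Do not pick up, shift or lean on the cases, and leave everything else on the counter where it stands.

Things in the scene. Friction and masses are not known exactly. Their poses are not given: they have to be found in the camera images.
- round_case: The round case: a drum-shaped showcase, 120 mm across; its plunger lock stands 33 mm from the middle, on the case's -x side. Loose on the counter, about 0.9 kg, 60 mm high to its clear flat top in a dark frame, black base, gold rings inside; z up, origin at the centre of its underside. It must not be lifted or shifted.
- round_plunger_top (a point): Centre of the flat top of the round case's plunger lock, a plain steel push cap 22 mm across that slides straight down through a dark collar (34 mm across, 10 mm high) on the case's top. Cap top 88 mm above the counter when fully out, 78 mm when home. The collar sits on a rubber spring: pushed, it gives about 1 mm per N, up to 7 mm, then is rigid, and comes back up when let go; it moves with the cap.
- round_plunger (a joint): How far this plunger is pushed in, m: 0 fully out (unlocked), 0.010 at its stop (home). It slides against a steady friction of about 2.5 N plus a little more when pushed fast, has no spring, and stays where it is left.
- long_case: The long case: a long rectangular showcase, 80 mm (x) by 180 mm (y); its plunger lock stands 65 mm from the middle, at the case's +y end. Loose on the counter, about 0.9 kg, 60 mm high to its clear flat top in a dark frame, black base, gold rings inside; z up, origin at the centre of its underside. It must not be lifted or shifted.
- long_plunger_top (a point): Centre of the flat top of the long case's plunger lock, a plain steel push cap 22 mm across that slides straight down through a dark collar (34 mm across, 10 mm high) on the case's top. Cap top 88 mm above the counter when fully out, 78 mm when home. The collar sits on a rubber spring: pushed, it gives about 1 mm per N, up to 7 mm, then is rigid, and comes back up when let go; it moves with the cap.
- long_plunger (a joint): How far this plunger is pushed in, m: 0 fully out (unlocked), 0.010 at its stop (home). It slides against a steady friction of about 2.5 N plus a little more when pushed fast, has no spring, and stays where it is left.
- square_case: The square case: a square showcase, 110 by 110 mm; its plunger lock stands 33 mm from the middle, on the case's -x side. Loose on the counter, about 0.9 kg, 60 mm high to its clear flat top in a dark frame, black base, gold rings inside; z up, origin at the centre of its underside. It must not be lifted or shifted.
- square_plunger_top (a point): Centre of the flat top of the square case's plunger lock, a plain steel push cap 22 mm across that slides straight down through a dark collar (34 mm across, 10 mm high) on the case's top. Cap top 88 mm above the counter when fully out, 78 mm when home. The collar sits on a rubber spring: pushed, it gives about 1 mm per N, up to 7 mm, then is rigid, and comes back up when let go; it moves with the cap.
- square_plunger (a joint): How far this plunger is pushed in, m: 0 fully out (unlocked), 0.010 at its stop (home). It slides against a steady friction of about 2.5 N plus a little more when pushed fast, has no spring, and stays where it is left.
- bangle_stand: Bystander, loose: padded drum 70 mm across, 40 mm high, with a gold bangle round it. Origin at the centre of its underside. Leave alone.
- ring_box: Bystander, loose: open black ring box, 55 mm square, 65 mm high with its raised lid. Origin at the centre of its underside. Leave alone.
- ring_cone: Bystander, loose: white ring cone, 48 mm across, 75 mm high, with a gold ring. Origin at the centre of its underside. Leave alone.
- watch_pillow: Bystander, loose: watch on a grey pillow, 60 by 75 mm, 45 mm high. Origin at the centre of its underside. Leave alone.
- loupe: Bystander, loose: black loupe lying down, 40 mm across, 16 mm high, its steel handle reaching 65 mm to its +y. Origin at the centre of its underside. Leave alone.
- earring_stand: Bystander, loose: upright earring card on a foot, 50 by 60 mm, 82 mm high. Origin at the centre of its underside. Leave alone.
Things that resemble listed ones, but are neither listed nor needed, are in the scene too. What is shaped like the long_case but red is not meant.

How it is judged:
On the way, in this order (a step that is already met when the one before it is completed fails the run):
1. the round case's plunger is pushed home (at least 7.5 of its 10 mm) (value of joint round_plunger above 0.0075 m), for 0.1 s.
2. the long case's plunger is pushed home (at least 7.5 of its 10 mm) (value of joint long_plunger above 0.0075 m), for 0.1 s.
3. the square case's plunger is pushed home (at least 7.5 of its 10 mm) (value of joint square_plunger above 0.0075 m), for 0.1 s.
At the end, for the whole second after the job is handed in: All three plungers are in by at least 7.5 of their 10 mm, pushed in the order round, long, square; every case stands upright (within 0.05 rad), at rest and within 15 mm of where it started, and no bystander has moved more than 15 mm (value of joint each of round_plunger, long_plunger, square_plunger above 0.0075 m and distance of each of round_case, long_case, square_case, bangle_stand, ring_box, ring_cone, watch_pillow, loupe, earring_stand from where it was at the start of the episode below 0.015 m and angle between each of round_case, long_case, square_case's own z axis and vertical below 0.05 rad and linear speed of each of round_case, long_case, square_case below 0.01 m/s); the robot touches nothing.
It fails at once if a plunger is pushed in (4 mm or more) before its turn: the order is round, long, square ((value of joint long_plunger above 0.004 m and value of joint round_plunger below 0.007 m) or (value of joint square_plunger above 0.004 m and value of joint round_plunger below 0.007 m) or (value of joint square_plunger above 0.004 m and value of joint long_plunger below 0.007 m)).
It fails at once if a case or its plunger is pushed with more than 20 N (contact force between any of the fingers, the arm and round_case above 20 N or contact force between any of the fingers, the arm and long_case above 20 N or contact force between any of the fingers, the arm and square_case above 20 N).
It fails at once if a case is lifted, carried or shifted by more than 15 mm (distance of any of round_case, long_case, square_case from where it was at the start of the episode above 0.015 m).
It fails at once if a bystander is moved by more than 15 mm (distance of any of bangle_stand, ring_box, ring_cone, watch_pillow, loupe, earring_stand from where it was at the start of the episode above 0.015 m).
It also fails if it takes over 48 s, if anything falls off the work surface, if the arm or the gripper's body presses on something with over 40 N, if the wrist force passes 120 N, or if a joint passes its speed limit or range.

## Working session

There is one attempt and no reset: what is moved stays moved. The work goes in short steps, each a Python script; the robot and the scene stay as the last script left them, time stands still between calls to the robot, and variables do not carry over. Pictures are saved under pics/ and viewed, and the job is handed in when it is done.

```bash
mkdir -p pics
python3 - <<'E'
from workcell import r, command_gripper, optics
import cv2,numpy as np
for n in ["scene","top"]:
    im,d=optics.get_image(n); cv2.imwrite(f"pics/{n}0.png",im[:,:,::-1]); np.savez(f"{n}0.npz",im=im,d=d)
    m=optics.camera_model(n); print(n,m["K"],m["R"],m["t"])
s=r.read_state(); print(s["time_s"],s["eef_pos"],s["eef_rot"],s["contact_force"],s["grip_width"],r.tip_extent)
E
```

```text
scene [[473.79520279   0.         259.39292964]
 [  0.         473.79520279 199.79016923]
 [  0.           0.           1.        ]] [[-0.55664134  0.83068601 -0.01054366]
 [ 0.58484229  0.38282497 -0.71512554]
 [-0.5900084  -0.40423481 -0.69891652]] [ 0.25039453 -0.23412574  1.50917904]
top [[446.63890164   0.         254.98213838]
 [  0.         446.63890164 197.1126185 ]
 [  0.           0.           1.        ]] [[ 0.02893235 -0.9994274  -0.01754396]
 [-0.99479686 -0.02707423 -0.09821508]
 [ 0.09768386  0.02029427 -0.99501056]] [-0.00279431  0.49688291  1.07127135]
0.1 [0.13977499 0.50570017 0.23111757] [ 1.34491697e-01  9.90914503e-01 -6.32111463e-04 -1.76827490e-04] [ 0.1181026  -0.67440962 -0.2678912 ] 0.08573641487711882 0.025
```

View pics/scene0.png

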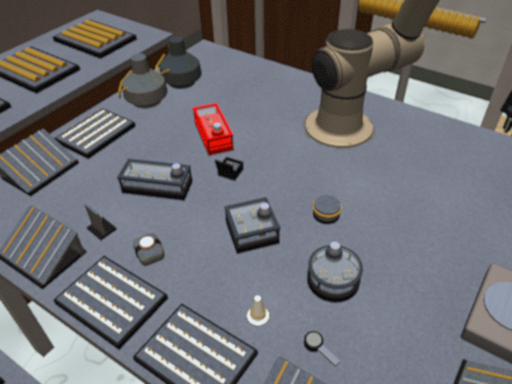

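View pics/top0.png

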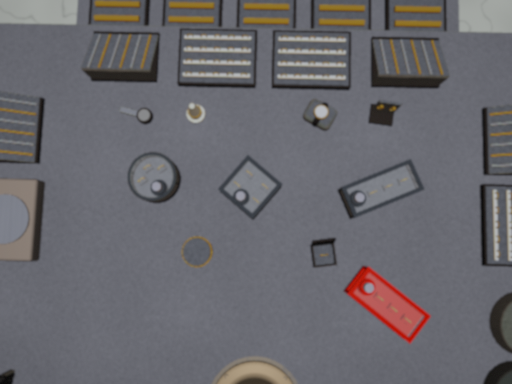

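The top view shows three black cases with caps near (158,187) round, (241,196) square and (359,199) long. The red long case near (388,303) is the decoy. I'll enlarge the caps to confirm.

```bash
cat > h.py <<'E'
import numpy as np,cv2
from workcell import r, command_gripper, optics
def ray(n,u,v,z):
    m=optics.camera_model(n);K,R,t=m["K"],m["R"],m["t"]
    d=R.T@np.linalg.solve(K,[u,v,1]);c=-R.T@t
    return c+d*(z-c[2])/d[2]
def proj(n,X):
    m=optics.camera_model(n);p=m["K"]@(m["R"]@np.asarray(X)+m["t"]);return p[:2]/p[2]
E
python3 - <<'E'
from h import *
im=np.load("top0.npz")["im"];sc=np.load("scene0.npz")["im"]
t=[];
for u,v in [(158,187),(241,196),(359,199)]:
    t.append(cv2.resize(im[v-22:v+22,u-22:u+22],(264,264),interpolation=cv2.INTER_NEAREST))
b=[]
for u,v in [(334,246),(264,207),(176,170)]:
    b.append(cv2.resize(sc[v-22:v+22,u-22:u+22],(264,264),interpolation=cv2.INTER_NEAREST))
cv2.imwrite("pics/crop0.png",np.vstack([np.hstack(t),np.hstack(b)])[:,:,::-1])
for n,a in [("top",[(158,187),(241,196),(359,199)]),("scene",[(334,246),(264,207),(176,170)])]:
    for u,v in a: print(n,ray(n,u,v,.088), np.load(n+"0.npz")["d"][v,u])
E
```

```text
top [0.50800084 0.23590987 0.088     ] 1.0363903
top [0.49222954 0.04225476 0.088     ] 1.035642
top [ 0.49267463 -0.22943569  0.088     ] 1.0310463
scene [0.52059328 0.24589229 0.088     ] 1.040282
scene [0.5041206  0.05072068 0.088     ] 1.1322967
scene [ 0.51636682 -0.21489156  0.088     ] 1.2450671
```

View pics/crop0.png

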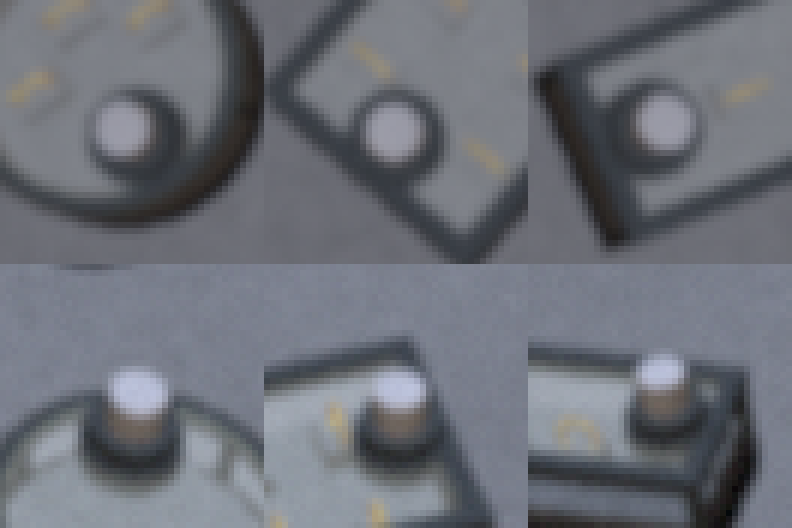

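The crops match: each has a bright steel cap in a dark collar on a grey/black case. Next step: blob centroids in both views, then triangulate.

Run:
```python
from h import *
ims={n:np.load(n+"0.npz")["im"] for n in("top","scene")}
seeds={"round":((157,187),(334,243)),"long":((360,198),(176,167)),"square":((240,195),(264,204))}
def cen(n,s):
    g=cv2.cvtColor(ims[n],cv2.COLOR_RGB2GRAY).astype(float);u,v=s
    w=g[v-7:v+8,u-7:u+8]; mx=np.percentile(w,97); 
    th=148 if n=="top" else mx-40
    m=(w>th).astype(np.uint8);k,l,st,c=cv2.connectedComponentsWithStats(m)
    i=1+np.argmax(st[1:,4]); return c[i]+[u-7,v-7],st[i],mx
def P(n):
    m=optics.camera_model(n);return m["K"]@np.c_[m["R"],m["t"]]
for k,(a,b) in seeds.items():
    ca,sa,ma=cen("top",a);cb,sb,mb=cen("scene",b)
    X=cv2.triangulatePoints(P("top"),P("scene"),ca.reshape(2,1),cb.reshape(2,1)).ravel();X=X[:3]/X[3]
    print(k,ca.round(1),sa,ma,cb.round(1),sb,mb,"ray top",ray("top",*ca,.088).round(4),"scene",ray("scene",*cb,.088).round(4),"tri",X.round(4))
```

```text
round [155.8 186.1] [ 3  3  7  7 34] 155.0 [334.6 244.7] [ 3  5 10  8 57] 193.0 ray top [0.51   0.2412 0.088 ] scene [0.5166 0.2453 0.088 ] tri [0.5108 0.243  0.0807]
long [359.5 197.1] [ 4  3  6  7 35] 155.0 [175.7 165.6] [ 3  3  8  6 32] 189.28 ray top [ 0.4971 -0.2307  0.088 ] scene [ 0.5033 -0.2274  0.088 ] tri [ 0.4981 -0.2324  0.0819]
square [240.  195.5] [ 4  5  7  6 38] 156.0 [262.7 205.5] [ 0  6 12  6 55] 192.0 ray top [0.4933 0.0446 0.088 ] scene [0.5016 0.0452 0.088 ] tri [0.4952 0.0432 0.0815]
```

Run:
```python
from h import *
q=[0,1,0,0]
for p in [(.51,.2412),(.497,-.2307),(.4933,.0446)]:
    print(r.solve_ik([*p,.21],q), r.solve_ik([*p,.098],q))
command_gripper(0.0)
r.reach([.44,.2412,.22],q)
s=r.read_state(); im,d=optics.get_image("wrist"); m=optics.camera_model("wrist")
print(s["time_s"],s["eef_pos"],s["eef_rot"],s["contact_force"],s["grip_width"],m["K"],m["tool_from_camera"])
np.savez("w1.npz",im=im,d=d,p=s["eef_pos"],q=s["eef_rot"])
cv2.imwrite("pics/w1.png",im[:,:,::-1])
```

```text
[ 3.05927428e-01  4.30981752e-01  1.44874177e+00 -4.44089210e-16
  1.26186913e+00 -1.26486890e+00] [ 3.05927428e-01  5.49005620e-01  1.59049452e+00 -4.44089210e-16
  1.00209252e+00 -1.26486890e+00]
[-5.74476139e-01  4.01684794e-01  1.49536721e+00 -4.44089210e-16
  1.24454065e+00 -2.14527247e+00] [-5.74476139e-01  5.23946091e-01  1.63775108e+00 -4.44089210e-16
  9.79895484e-01 -2.14527247e+00]
[-6.46981000e-02  3.07417462e-01  1.63826817e+00 -4.44089210e-16
  1.19590702e+00 -1.63549443e+00] [-6.46981000e-02  4.44034079e-01  1.78469334e+00 -4.44089210e-16
  9.12865234e-01 -1.63549443e+00]
2.35 [0.43964001 0.24183476 0.22005789] [-2.66851311e-04  9.99999953e-01  1.47461552e-04 -3.34201490e-05] [-1.01627523  0.02154247  0.35358418] 3.837512105442466e-05 [[319.3199482    0.         257.94306369]
 [  0.         319.3199482  193.90404032]
 [  0.           0.           1.        ]] [[-6.36509061e-04 -9.64023724e-01 -2.65815451e-01  6.76991279e-02]
 [ 9.99999704e-01 -7.28348835e-04  2.46925764e-04 -4.08188696e-04]
 [-4.31648669e-04 -2.65815216e-01  9.64023903e-01 -1.43103810e-01]
 [ 0.00000000e+00  0.00000000e+00  0.00000000e+00  1.00000000e+00]]
```

View pics/w1.png

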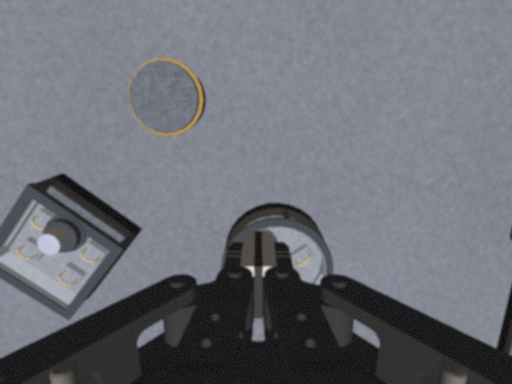

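The wrist camera sees behind the tool, so the fingers hide the cap at this pose. I'll step past each cap in +x so it lies in the upper, unobstructed part of the picture.

```bash
cat >> h.py <<'E'
from scipy.spatial.transform import Rotation as Ro
def wray(p,q,u,v,z):
    m=optics.camera_model("wrist");T=m["tool_from_camera"];R=Ro.from_quat(q).as_matrix()
    d=R@T[:3,:3]@np.linalg.solve(m["K"],[u,v,1]);c=R@T[:3,3]+p
    return c+d*(z-c[2])/d[2]
def wproj(p,q,X):
    m=optics.camera_model("wrist");T=np.linalg.inv(m["tool_from_camera"]);R=Ro.from_quat(q).as_matrix()
    x=T[:3,:3]@(R.T@(np.asarray(X)-p))+T[:3,3];x=m["K"]@x;return x[:2]/x[2]
def wcap(name,X,z=.088):
    s=r.read_state();im,d=optics.get_image("wrist");p,q=s["eef_pos"],s["eef_rot"]
    np.savez(name+".npz",im=im,d=d,p=p,q=q)
    u,v=wproj(p,q,[X[0],X[1],z]).round().astype(int)
    hsv=cv2.cvtColor(im,cv2.COLOR_RGB2HSV);R=34
    g=cv2.cvtColor(im,cv2.COLOR_RGB2GRAY)
    y0,x0=max(v-R,0),max(u-R,0);w=g[y0:v+R,x0:u+R]
    mx=np.percentile(w,98);m=(w>mx-25).astype(np.uint8)
    k,l,st,c=cv2.connectedComponentsWithStats(m);i=1+np.argmax(st[1:,4])
    cn=max(cv2.findContours((l==i).astype(np.uint8),0,2)[0],key=cv2.contourArea)
    e=cv2.fitEllipse(cn);cc=np.array(e[0])+[x0,y0]
    o=im.copy();cv2.ellipse(o,((*cc,),e[1],e[2]),(255,0,0),1);cv2.circle(o,(int(u),int(v)),1,(0,255,0),-1)
    cr=cv2.resize(o[y0:v+R,x0:u+R],None,fx=7,fy=7,interpolation=cv2.INTER_NEAREST)
    cv2.imwrite(f"pics/{name}.png",cr[:,:,::-1])
    Y=wray(p,q,*cc,z);dd=d[int(cc[1]),int(cc[0])]
    ax=np.array(e[1]);m_=optics.camera_model("wrist");T=m_["tool_from_camera"]
    Rw=Ro.from_quat(q).as_matrix();pc=np.linalg.solve(m_["K"],[*cc,1])*dd
    print(name,"t",s["time_s"],"pred",(u,v),"fit",cc.round(1),"axes px",ax.round(1),"axes mm",(ax*dd/319.3*1000).round(1),"XY",Y.round(4),"depth pt",(Rw@(T[:3,:3]@pc+T[:3,3])+p).round(4))
    return Y
E
python3 - <<'E'
from h import *
q=[0,1,0,0]
r.move_straight([.58,.2412,.20],q,speed=.25)
wcap("w2",(.51,.2412))
E
```

```text
w2 t 3.1167 pred (np.int64(258), np.int64(104)) fit [259.9 109.5] axes px [25. 26.] axes mm [19.4 20.1] XY [0.5138 0.2429 0.088 ] depth pt [0.5138 0.2429 0.0873]
```

View pics/w2.png

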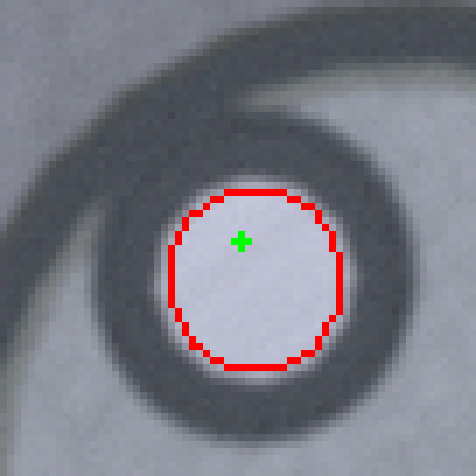

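The wrist crop shows the round cap cleanly fitted at (260,110), about 20 mm across. Its depth height of 87 mm matches the 88 mm given, so I'll push there.

```bash
cat >> h.py <<'E'
def push(XY,ztip=.073,fmax=8):
    q=[0,1,0,0]
    r.move_straight([XY[0],XY[1],.118],q,speed=.15)
    r.hold(.15)
    f0=r.read_state()["contact_force"]
    for zt in [.086,.083,.080,.077,.075,ztip]:
        hit=r.move_straight([XY[0],XY[1],zt+.025],q,speed=.012,max_force=fmax)
        s=r.read_state();print("tip",(s["eef_pos"][2]-.025).round(4),"dF",(s["contact_force"]-f0).round(2),hit)
        if hit: break
    r.hold(.15);s=r.read_state();print("end t",s["time_s"],"dF",(s["contact_force"]-f0).round(2),"tip",s["eef_pos"].round(4))
    r.move_straight([XY[0],XY[1],.118],q,speed=.04)
    r.move_straight([XY[0]+.066,XY[1],.20],q,speed=.2)
E
python3 - <<'E'
from h import *
X=(.5138,.2429)
push(X)
wcap("w3",X,.078)
E
```

```text
tip 0.086 dF [-0.12  0.11 -0.42] False
tip 0.0829 dF [ 0.28 -0.49 -1.18] False
tip 0.0799 dF [ 0.01 -0.91  0.2 ] False
tip 0.0769 dF [-0.03 -0.3  -0.21] False
tip 0.0749 dF [0.28 0.13 0.98] False
tip 0.0729 dF [-0.43 -0.37 -0.45] False
end t 6.8833 dF [-0.01  0.33 -0.45] tip [0.5138 0.2429 0.098 ]
w3 t 8.2083 pred (np.int64(259), np.int64(110)) fit [258.6 109.8] axes px [25. 26.] axes mm [19.1 20. ] XY [0.5139 0.2429 0.078 ] depth pt [0.5138 0.2428 0.089 ]
```

View pics/w3.png

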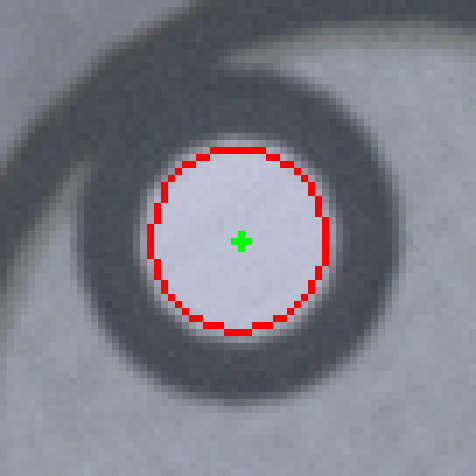

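There was no contact force, and the cap still reads 89 mm high, so the push never reached it. Before pressing again I need to find where the fingertips really end.

Run:
```python
from h import *
q=[0,1,0,0]
r.move_straight([.5138,.2429,.100],q,speed=.2)
s=r.read_state();print(s["time_s"],s["eef_pos"],s["contact_force"],s["grip_width"])
o=[]
im,d=optics.get_image("scene");np.savez("s4.npz",im=im,d=d)
im2,d2=optics.get_image("wrist");np.savez("w4.npz",im=im2,d=d2,p=s["eef_pos"],q=s["eef_rot"])
print(proj("scene",[.5138,.2429,.075]),proj("scene",[.5138,.2429,.1]),wproj(s["eef_pos"],s["eef_rot"],[.5138,.2429,.075]))
a=cv2.resize(im[190:290,284:384],(400,400),interpolation=1)
b=cv2.resize(im2[180:380,160:360],(400,400))
cv2.imwrite("pics/c4.png",np.hstack([a,b])[:,:,::-1])
```

```text
9.0083 [0.51457441 0.24318277 0.10070478] [ 0.79542477  0.84516174 -0.10175752] 8.399142369549326e-05
[333.63211274 247.24935649] [334.76153478 239.88743343] [258.09194618 228.58362398]
```

View pics/c4.png

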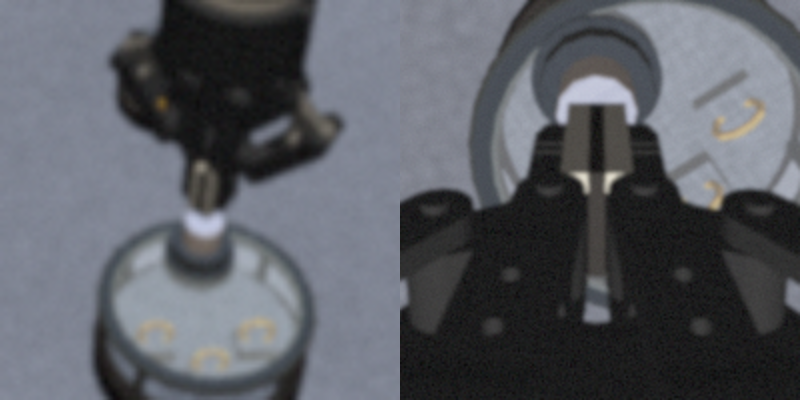

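The scene crop shows the tips just at or above the cap (row ~241). The wrist crop shows the tips' front edge over the cap. I'll measure tip depth from the wrist camera.

Run:
```python
from h import *
f=np.load("w4.npz");d=f["d"];p=f["p"];q=f["q"]
m=optics.camera_model("wrist");T=m["tool_from_camera"];R=Ro.from_quat(q).as_matrix()
for u in (247,253,258,264,270):
  for v in range(216,264,4):
    pc=np.linalg.solve(m["K"],[u,v,1])*d[v,u];t=T[:3,:3]@pc+T[:3,3]
    print(u,v,"tool",t.round(4),"z",(R@t+p)[2].round(4), f["im"][v,u])
```

```text
247 216 tool [ 0.0104 -0.0063  0.0197] z 0.081 [95 91 86]
247 220 tool [ 0.0104 -0.0061  0.0136] z 0.087 [136 132 137]
247 224 tool [ 0.008  -0.0061  0.0141] z 0.0866 [192 196 214]
247 228 tool [ 0.0057 -0.0061  0.0142] z 0.0865 [197 202 217]
247 232 tool [ 0.0119 -0.0054 -0.0065] z 0.1072 [112 110 115]
247 236 tool [ 0.0118 -0.0053 -0.011 ] z 0.1117 [81 78 73]
247 240 tool [ 0.0118 -0.0051 -0.0154] z 0.1161 [81 78 73]
247 244 tool [ 0.0118 -0.005  -0.0196] z 0.1203 [77 74 68]
247 248 tool [ 0.0115 -0.0049 -0.0228] z 0.1235 [77 75 70]
247 252 tool [ 0.0121 -0.0047 -0.0276] z 0.1283 [82 78 72]
247 256 tool [ 0.012  -0.0046 -0.0309] z 0.1316 [81 79 74]
247 260 tool [ 0.0119 -0.0045 -0.0341] z 0.1347 [76 72 69]
253 216 tool [ 0.0121 -0.003   0.0151] z 0.0856 [98 90 88]
253 220 tool [ 0.0107 -0.0029  0.0128] z 0.0878 [190 192 210]
253 224 tool [ 0.0089 -0.0029  0.0118] z 0.0889 [198 202 219]
253 228 tool [ 0.0063 -0.003   0.0126] z 0.0881 [196 199 217]
253 232 tool [ 0.0118 -0.0027 -0.0064] z 0.107 [106 104 111]
253 236 tool [ 0.0114 -0.0026 -0.01  ] z 0.1107 [80 75 70]
253 240 tool [ 0.
[... 1767 characters left out ...]
6 tool [0.0093 0.0063 0.0229] z 0.0778 [89 83 80]
270 220 tool [0.01   0.0059 0.0146] z 0.086 [108 102 101]
270 224 tool [0.0087 0.0059 0.0121] z 0.0886 [184 187 205]
270 228 tool [0.006  0.0059 0.0135] z 0.0872 [195 197 216]
270 232 tool [ 0.0113  0.0052 -0.005 ] z 0.1057 [110 112 116]
270 236 tool [ 0.012   0.005  -0.0115] z 0.1122 [79 75 71]
270 240 tool [ 0.0114  0.0049 -0.0144] z 0.1151 [79 76 70]
270 244 tool [ 0.012   0.0046 -0.02  ] z 0.1207 [80 77 74]
270 248 tool [ 0.0114  0.0046 -0.0226] z 0.1233 [82 78 75]
270 252 tool [ 0.0111  0.0044 -0.0257] z 0.1264 [81 77 75]
270 256 tool [ 0.0113  0.0043 -0.0297] z 0.1304 [81 78 74]
270 260 tool [ 0.0123  0.0041 -0.0348] z 0.1355 [79 77 70]
```

The depth shows the shut fingertips end about 4 mm behind the TCP, not 25 mm ahead as stated. The same camera puts the cap at 87 mm, so I trust it. I'll press again with the force as the stop: force should plateau near 2.5 N while the cap slides, then rise once it is home.

```bash
cat >> h.py <<'E'
def fz(n=4):
    a=[]
    for _ in range(n):
        r.hold(.02);a.append(r.read_state()["contact_force"])
    return np.mean(a,0)
def push2(XY,zmin=.068,zstart=.088,step=.002,fstop=4.8,fmax=7.5):
    q=[0,1,0,0]
    r.move_straight([XY[0],XY[1],zstart],q,speed=.12)
    r.hold(.15); f0=fz(6); z=zstart
    while z>zmin:
        z-=step
        hit=r.move_straight([XY[0],XY[1],z],q,speed=.012,max_force=fmax)
        f=fz()-f0; s=r.read_state();print("tcp",s["eef_pos"][2].round(4),"dF",f.round(2),hit)
        if hit or f[2]>fstop or np.hypot(*f[:2])>5: break
    print("t",s["time_s"])
    r.move_straight([XY[0],XY[1],.100],q,speed=.06)
    r.move_straight([XY[0]+.066,XY[1],.20],q,speed=.25)
E
python3 - <<'E'
from h import *
X=(.5138,.2429)
push2(X)
wcap("w5",X,.078)
E
```

```text
tcp 0.0862 dF [1.63 0.27 1.3 ] False
tcp 0.0841 dF [1.47 0.07 1.94] False
tcp 0.082 dF [1.47 0.3  1.41] False
tcp 0.08 dF [1.32 0.05 1.4 ] False
tcp 0.0779 dF [ 0.94 -0.01  1.98] False
tcp 0.076 dF [ 0.6  -0.04  2.31] False
tcp 0.0741 dF [-0.05 -0.45  4.18] False
tcp 0.0723 dF [-0.27 -0.4   6.05] False
t 12.675
w5 t 13.925 pred (np.int64(259), np.int64(110)) fit [258.6 110. ] axes px [24.3 25.3] axes mm [19.4 20.2] XY [0.5138 0.2428 0.078 ] depth pt [0.5138 0.2428 0.0786]
```

View pics/w5.png

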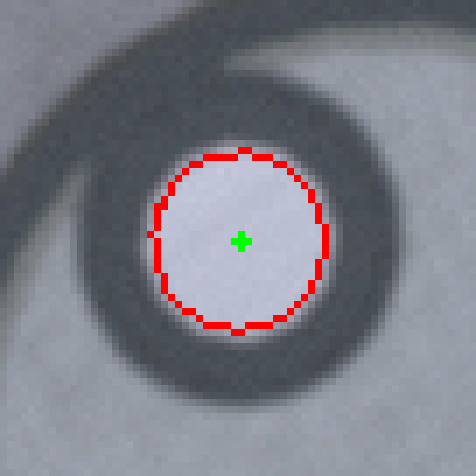

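The round cap now sits at 78.6 mm, with the force plateau and final rise I expected, and the case hasn't shifted. Next is the long case.

Run:
```python
from h import *
r.move_straight([.565,-.2307,.20],[0,1,0,0],speed=.3)
wcap("w6",(.4985,-.231))
im=np.load("w6.npz")["im"];cv2.imwrite("pics/w6f.png",im[:,:,::-1])
```

```text
w6 t 15.7083 pred (np.int64(256), np.int64(107)) fit [257.2 110.1] axes px [25. 26.] axes mm [19.3 20. ] XY [ 0.5006 -0.2304  0.088 ] depth pt [ 0.5006 -0.2304  0.0887]
```

View pics/w6.png

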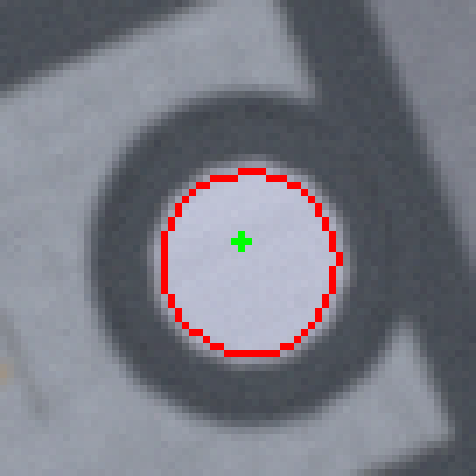

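View pics/w6f.png

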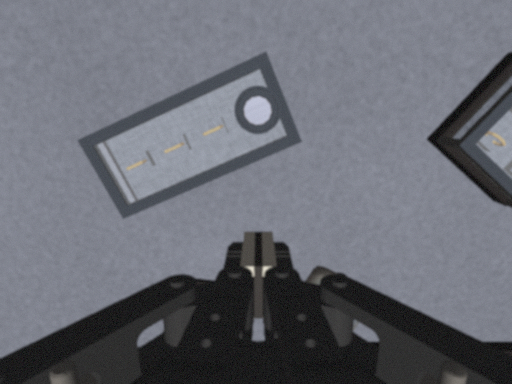

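The wrist view shows the grey/black long case with its cap at (257,110), at the +y end, 88.7 mm high. It isn't the red one, so I'll push it.

Run:
```python
from h import *
X=(.5006,-.2304)
push2(X)
wcap("w7",X,.078)
r.move_straight([.564,.0446,.20],[0,1,0,0],speed=.3)
wcap("w8",(.497,.045))
a=[cv2.resize(cv2.imread(f"pics/{n}.png"),(390,390)) for n in("w7","w8")];cv2.imwrite("pics/c78.png",np.hstack(a))
```

```text
tcp 0.0862 dF [ 0.09 -0.01  1.64] False
tcp 0.084 dF [1.58 0.14 1.73] False
tcp 0.082 dF [0.96 0.07 2.17] False
tcp 0.0799 dF [ 1.09 -0.11  1.63] False
tcp 0.078 dF [ 0.49 -0.33  1.76] False
tcp 0.076 dF [ 0.66 -0.12  2.66] False
tcp 0.0741 dF [-0.37 -0.1   4.28] False
tcp 0.0723 dF [-1.25  0.48  6.36] False
t 20.3
w7 t 21.55 pred (np.int64(258), np.int64(110)) fit [257.6 109.8] axes px [24.3 25.3] axes mm [19.4 20.2] XY [ 0.5006 -0.2303  0.078 ] depth pt [ 0.5006 -0.2303  0.0778]
w8 t 22.6667 pred (np.int64(260), np.int64(107)) fit [260.7 106.6] axes px [25.2 26.4] axes mm [19.4 20.4] XY [0.4966 0.0454 0.088 ] depth pt [0.4966 0.0454 0.0875]
```

View pics/c78.png

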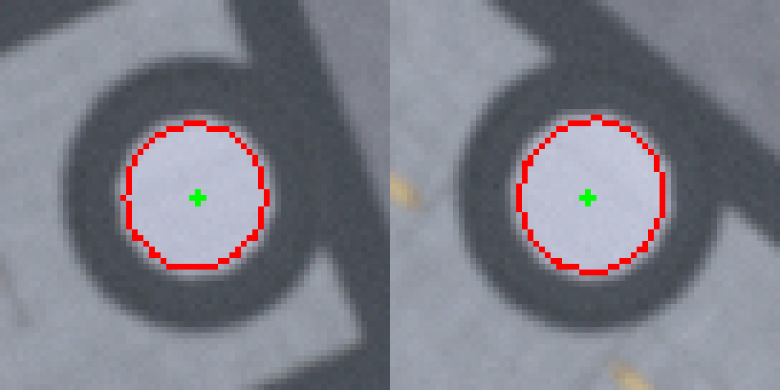

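The long cap is home at 77.8 mm and unshifted. The square cap is found at (0.4966, 0.0454), 87.5 mm high, so I'll push it and then take final overview pictures.

Run:
```python
from h import *
X=(.4966,.0454)
push2(X)
wcap("w9",X,.078)
r.reach([.30,.30,.25],[0,1,0,0])
for n in("top","scene"):
    im,d=optics.get_image(n); o=np.load(n+"0.npz")
    cv2.imwrite(f"pics/{n}9.png",np.hstack([im[:,:,::-1]])); np.savez(n+"9.npz",im=im,d=d)
    if n=="top":
        df=cv2.absdiff(im,o["im"]).max(2);cv2.imwrite("pics/diff9.png",np.clip(df.astype(int)*3,0,255))
print(r.read_state()["time_s"])
```

```text
tcp 0.0862 dF [0.61 0.08 2.02] False
tcp 0.084 dF [0.9  0.16 1.77] False
tcp 0.082 dF [1.28 0.24 1.62] False
tcp 0.08 dF [ 1.36 -0.25  1.27] False
tcp 0.078 dF [1.22 0.21 2.03] False
tcp 0.076 dF [ 0.75 -0.4   2.46] False
tcp 0.0741 dF [0.28 0.31 4.72] False
tcp 0.0722 dF [-0.25  0.    6.17] False
t 27.275
w9 t 28.525 pred (np.int64(258), np.int64(110)) fit [258.3 110.2] axes px [24.  25.3] axes mm [19.1 20.1] XY [0.4966 0.0455 0.078 ] depth pt [0.4966 0.0455 0.079 ]
30.0583[ WARN:0@13.325] global loadsave.cpp:1063 imwrite_ Unsupported depth image for selected encoder is fallbacked to CV_8U.
```

View pics/top9.png

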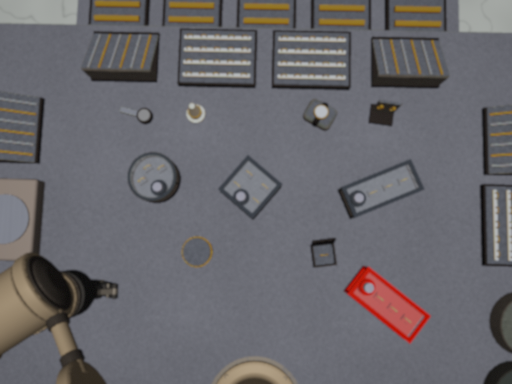

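View pics/diff9.png

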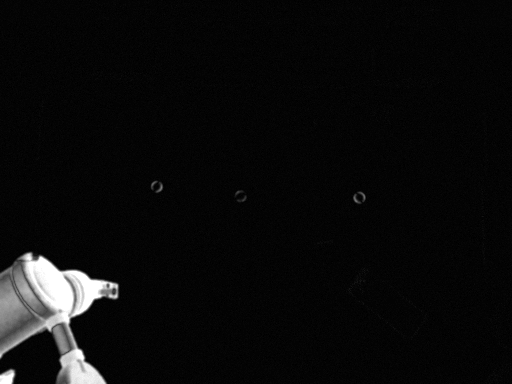

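The difference picture shows changes only at the three caps, at (157,187), (240,196) and (359,197), plus the arm. Every case and bystander is where it was, so I'm handing in.

```bash
python3 -c "
from h import *
r.finish_job()"
```

```text
the job is handed in; nothing more can be done
```

All three plungers are pushed home in the order round, long, square, and I handed the job in at about 30 s of the 48 s. The hand-in reports no verdict, so these results rest on my own checks.

- **Caps:** the wrist camera measured the cap tops at 78.6 mm (round), 77.8 mm (long) and 79.0 mm (square), against 78 mm when home. The lowest travel this implies is about 9 mm; at least 7.5 mm was needed.
- **Force:** each push ran at about 2 N while the cap slid, then rose to about 6 N at the stop. That is well under the 20 N limit.
- **Nothing else moved:** comparing the top view before and after shows changes only at the three caps and the arm. The arm is clear of everything.

**Failed or disagreeing checks:**
- **First push missed:** my first push on the round case never touched the cap. The shut fingertips measured about 4 mm behind the TCP, not 25 mm ahead as stated. I measured this with the wrist camera and then pushed with the force as the stop.
- **Camera mismatch:** the first two-view estimate from the scene and top cameras put the caps 6–7 mm too low, because the lit side of each cap blurred into its top. I used the wrist-camera positions instead.

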